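# Fit a bayonet filter cartridge from the carousel into the air-line filter head

### The job

Fit the blue filter cartridge into the air-line filter head: turn the carousel until the blue cartridge stands in the middle of the guard's open front, lift it out, put its two lugs into the red-marked slots of the head, push it down against the spring, turn it a quarter turn clockwise (seen from above) to the green marks and let it rise until it is seated in the lock, then let go. Leave the red and yellow cartridges standing in their carousel compartments, and do not disturb the other things on the bench.

Things in the scene. Friction and masses are not known exactly. Their poses are not given: they have to be found in the camera images.
- cart_blue: Blue filter cartridge, the one to fit, upright, 94 mm high, 0.1 to 0.2 kg. Origin on its axis at its underside, z up. White pleated element 34 mm diameter (z 0 to 34), blue plug 40 mm diameter (z 34 to 64), grip bar on top. Same after a half turn. At the start it stands at the guard's left or right side, grip bar within 0.25 rad of the carousel's radius.
- blue_grip (a point): Middle of the blue cartridge's grip bar, on its axis 79 mm above its underside. Bar: 44 mm long along its own x, 14 mm thick along its own y, 30 mm high (15 up and down from here).
- blue_lugs (a point): On the blue cartridge's axis at the middle height of its two bayonet lugs, 38 mm above its underside. The lugs stick out of the plug along its own +x and -x (in line with the grip bar), tips 31 mm from the axis, each 10 mm wide and 8 mm high.
- cart_red: Red filter cartridge, same shape as the blue one; it stays in its carousel compartment.
- cart_yellow: Yellow filter cartridge, same shape; it stays in its carousel compartment at the back.
- turntable: Grey carousel disc, 264 mm diameter, top at z 20 mm; turns about the vertical axis through its origin (bench height), 0.06 N m friction, over a half turn either way; axes turn with it. Four square black compartments (inside 38 by 38 mm, walls 4 mm thick, 26 high) centred 90 mm out along its own +x -x +y -y; cartridges stand on the disc in them, 2 mm play each side; -x is empty.
- knob (a point): Middle of the black bar knob on the carousel axis that turns the disc, z 165 mm: 44 mm long along the disc's own x, 14 mm thick, 30 mm high, on a 32 mm diameter post.
- guard: Fixed base and wire guard of the carousel; origin on its axis at bench height. Wire roof at z 135 mm (5 mm wires), 52 to 150 mm from the axis, covers all but 60 degrees either side of its own -x: the open front, facing the robot, the only place to lift a cartridge out. Four 8 mm posts at 147 mm radius, 40 and 115 degrees either side of its own +x.
- window (a point): Middle of the guard's open front: 90 mm from the carousel axis along the guard's own -x, 20 mm above the bench. The blue cartridge's origin should be brought here.
- head: Fixed aluminium air filter head: round housing 92 mm diameter, rim at z 90 mm, on a 120 mm square base; pipe ports along its own +y and -y, gauge along +x, all below the rim. Origin on the socket axis at bench height. Cartridge locked and released: its origin is at z 40 mm, grip bar along the head's y axis. To turn it its origin must be at 35 mm or lower (28 is the bottom).
- socket_top (a point): Centre of the head's socket mouth, at the rim, z 90 mm; same axes as the head. Bore 45 mm diameter with two slots for the lugs along its own +x and -x (red marks outside), about 15 mm wide, reaching out 36 mm from the axis.
- lock (a point): On the socket axis, z 82 mm: height of the lugs' tops when locked. The two lock pockets lie along the head's own +y and -y (green marks on the rim), a quarter turn clockwise of the slots. Between slot and pocket the lip hangs down to z 77 mm: the lugs' tops must pass below it. Beyond the pocket a stop ends the turn at about 95 degrees; anticlockwise is blocked.
- plunger (a joint): Spring plunger in the head under the cartridge: 0 when up (its top at z 52 mm), grows downwards in m, to 0.024. Spring 550 N/m, 1.6 N preload: about 8 N when locked (0.012), 11 N at 0.017 where turning becomes free, 15 N at the bottom.
- spray_can: Bystander: yellow spray can, 64 mm diameter, 170 mm high; origin at its underside.
- screwdriver: Bystander: orange screwdriver, 200 mm long, lying.
- tape_roll: Bystander: grey roll of tape, 90 mm diameter, 24 mm high.
- wood_offcut: Bystander: pale wood offcut 110 by 60 by 35 mm.
- wood_clamp: Bystander: wooden hand-screw clamp, about 200 by 260 mm, 36 mm high.
Mind the look-alikes: they are no part of the job. There is more than one size of the cart_blue; the one meant has the size given above.

How it is judged:
On the way, in this order (a step that is already met when the one before it is completed fails the run):
1. the blue cartridge stands on the carousel within 60 mm of the middle of the guard's open front (horizontal distance between cart_blue and window below 0.06 m and height (world z) of cart_blue below 0.03 m), for 0.2 s.
2. the blue cartridge is lifted clear of its compartment (height (world z) of cart_blue above 0.08 m), for 0.1 s.
3. its lugs are in the slots and it is pushed down against the spring, deep enough to turn (z of cart_blue in the frame of head below 0.0365 m and horizontal distance between cart_blue and head below 0.006 m and value of joint plunger above 0.0145 m), for 0.1 s.
At the end, for the whole second after the job is handed in: Blue cartridge locked in the head and at rest: within 5 mm of the socket axis, tilt under 0.1 rad, origin 37 to 43 mm up, grip bar within 0.19 rad of the head's y, plunger pressed over 9 mm; red and yellow upright (0.15 rad) on the disc 80 to 100 mm from its axis, origin below 30 mm (horizontal distance between cart_blue and head below 0.005 m and z of cart_blue in the frame of head between 0.037 and 0.043 m and angle between cart_blue's own z axis and vertical below 0.1 rad and angle between the x axis of cart_blue and the y axis of head, either way round below 0.19 rad and value of joint plunger above 0.009 m and linear speed of cart_blue below 0.01 m/s and angular speed of cart_blue below 0.1 rad/s and horizontal distance between cart_red and turntable between 0.08 and 0.1 m and height (world z) of each of cart_red, cart_yellow below 0.03 m and angle between each of cart_red, cart_yellow's own z axis and vertical below 0.15 rad and horizontal distance between cart_yellow and turntable between 0.08 and 0.1 m); the robot touches nothing.
It fails at once if the red or yellow cartridge is lifted out of its compartment (height (world z) of any of cart_red, cart_yellow above 0.04 m).
It fails at once if a bystander on the bench is shifted by more than 20 mm (distance of any of spray_can, screwdriver, tape_roll, wood_offcut, wood_clamp from where it was at the start of the episode above 0.02 m).
It also fails if it takes over 67 s, if anything falls off the work surface, if the arm or the gripper's body presses on something with over 40 N, if the wrist force passes 120 N, or if a joint passes its speed limit or range.

### The arm

A 6-joint arm with a two-finger parallel gripper is mounted at the origin on the work surface. World frame = base frame: x ahead of the robot, y to its left, z up, the work surface at z = 0. Lengths are in m, angles in rad, forces in N, time in s.
With the tool pointing down it reaches from about 0.3 to 0.775 m from the base axis. Payload 14.6 kg.
Tool frame: the origin (TCP) lies at the very end of the fingers, on their centre line; the grasp point (between the pads) lies 19 mm behind it (ctrl.hold_point_z is the z of the grasp point in the tool frame, in m); z points along the fingers, y is the direction in which the jaws open and shut (so a half turn about z gives the same grasp; the last joint's range is limited). The gripper opens to 94 mm and grips with 3 to 60 N. Pads are 16 mm wide; open, the fingers measure 119 mm over their backs; the gripper's body (75 mm by 177 mm) begins 78 mm behind the grasp point.
Start: joints at [1.247, 0.3, 1.521, -0, 1.321, -0.067], TCP at [0.14, 0.532, 0.205] pointing down, gripper open.
Joint ranges: [-3.03, 3.03], [-0.79, 2.21], [0.23, 2.52], [-1.04, 4.18], [0, 3.07], [-2.55, 2.55]. Speed limits (rad/s): [2.22, 2.22, 2.57, 3.14, 3.14, 3.14].

### API

Orientations are given as [roll, pitch, yaw] about the fixed x, y, z axes, in that order (R = Rz(yaw) Ry(pitch) Rx(roll)).
In Python, from station import ctrl, cams, hand_in gives the robot as it stands.
- The arm moves only by the tool servo_tool, never from a script. Its argument "rows" is a list of rows, each a list of 7 numbers: the shift along the world's x, y, z in m, then the turn, a rotation vector about the world's x, y, z in rad, then the gripper command: -1 is shut, 1 is fully open, values between are in proportion. A call has exactly 8 rows; each row is the pose to reach, as a shift and turn from the pose measured when the call began; what a row does not reach only later rows make up. A row lasts 1/12 s, in which the tool goes at most 41.7 mm and 7.16 degrees, less where a joint would pass 70% of its speed; a pose out of reach is approached as far as the arm can. A call with a gripper value outside its range is refused whole. The fingers move at their own pace and stop on an object; "newtons" is the grip in N (left out, the last holds). Time passes only in rows, so rows that repeat a pose let the fingers close, or fill a call up. It gives the time, the measured TCP pose, the force and the opening at its end, in the units of the state.
- ctrl.get_obs(): the state, without advancing time (a new reading comes with each control period).
- cams.camera(name): name is "scene" or "top"; returns a dict with "image" (384x512x3 uint8, red, green, blue), "depth" (384x512 float32, m along the optical axis (not along the pixel's ray), 0 where there is no reading), "fx", "fy", "cx", "cy" (pixels), "rvec" (rotation vector, rad) and "tvec" (3), from world to camera coordinates, as OpenCV has them. Camera axes: x right, y down, z forward; pixel columns grow to the right and rows downward; lengths in m; the calibration is good to about 2 mm. A picture is of the moment at which its call begins.
- hand_in(): hands the job in, once; it reports no verdict.
Trained networks look in a picture, given as the dict that the camera call returned (one of the last four; its "shot" number tells which), for a name from the list of things; names that differ only in an ending like _2 or _b are one class to them, and where a whole thing is asked for, a point or a joint stands for the part that bears it (a point fixed in the world has none). Each returns a list of dicts, best first, with "p" (0 to 1); they miss things now and then, are a little off and sometimes report something else, mostly with a low value. They report only what shows in the picture. A call takes as long as a camera call. They do not tell look-alikes from the thing itself.
- cams.spot_in(picture, name): "box" ([left, top, right, bottom] as shares, 0 to 1, of the picture: columns of its width, rows of its height, round what is visible of it).
- cams.place_of(picture, name): "at" ([column, row] as shares, 0 to 1, of the picture: columns of its width, rows of its height: a listed point, or the origin of a listed thing).
The state is a dict: "time_s": time; "qpos": joint angles; "joint_vel": joint speeds; "tau": joint torques, N m; "ee_pos": TCP position; "eef_rot": TCP orientation; "force": force on the tool from outside, world axes, zero at the start; "moment": the same for the moment, N m; "grip_width": finger opening in m.
Only numpy, scipy, OpenCV 4.12 (cv2) and the standard library are available. Lean on these libraries where they do the work, as an engineer would, in place of code of your own. Each camera call takes 0.05 s, during which the arm holds its last target.

## Working session

There is one attempt and no reset: what is moved stays moved. The work goes in short steps, Python scripts to look and compute and a tool call to move; the robot and the scene stay as the last step left them, time stands still between calls to the robot, and variables do not carry over. Pictures are saved under pics/ and viewed, and the job is handed in when it is done.

Besides the shell and the picture viewer there is one more tool, called after "Emit:" as name([rows], argument=value, ...), one row to a line, values as JSON. servo_tool: Moves the arm, as the interface text tells. Its arguments: {"type":"object","properties":{"rows":{"type":"array"},"newtons":{"type":"number"}},"required":["rows"]}

```bash
ls; mkdir -p pics; cat > h.py <<'E'
import numpy as np, cv2
from station import ctrl, cams
def save(p,name,crop=None,scale=1):
    im=p["image"][:,:,::-1].copy()
    if crop: im=im[crop[1]:crop[3],crop[0]:crop[2]]
    im=cv2.resize(im,None,fx=scale,fy=scale,interpolation=cv2.INTER_CUBIC)
    cv2.imwrite("pics/"+name,im)
def RT(p): return cv2.Rodrigues(np.array(p["rvec"],float))[0],np.array(p["tvec"],float).ravel()
def at_z(p,u,v,z):
    R,t=RT(p); c=-R.T@t; d=R.T@np.array([(u-p["cx"])/p["fx"],(v-p["cy"])/p["fy"],1])
    return c+d*(z-c[2])/d[2]
def at_d(p,u,v):
    R,t=RT(p); D=p["depth"][int(round(v)),int(round(u))]
    return R.T@(np.array([(u-p["cx"])/p["fx"]*D,(v-p["cy"])/p["fy"]*D,D])-t)
def proj(p,X):
    R,t=RT(p); q=R@np.asarray(X,float)+t
    return np.array([q[0]/q[2]*p["fx"]+p["cx"],q[1]/q[2]*p["fy"]+p["cy"]])
def cloud(p):
    R,t=RT(p); D=p["depth"].astype(float); v,u=np.mgrid[0:D.shape[0],0:D.shape[1]]
    P=np.stack([(u-p["cx"])/p["fx"]*D,(v-p["cy"])/p["fy"]*D,D],-1)-t
    P=P@R; P[D==0]=np.nan
    return P
E
python3 - <<'E'
from h import *
o=ctrl.get_obs(); print(o, ctrl.hold_point_z)
for n in("scene","top"):
    p=cams.camera(n); save(p,n+"0.png",scale=1.5)
    R,t=RT(p); print(n,p["fx"],-R.T@t,p["shot"])
    for k in("cart_blue","blue_grip","cart_red","cart_yellow","turntable","knob","guard","window","head","socket_top","lock","spray_can"):
        r=cams.place_of(p,k)[:3]; print(k,[(round(a["p"],2),round(a["at"][0]*512),round(a["at"][1]*384)) for a in r])
E
```

```text
pics
{'time_s': 0.0, 'qpos': array([ 1.24738214e+00,  3.00473237e-01,  1.52160713e+00, -1.26622293e-05,
        1.32067568e+00, -6.66022222e-02]), 'joint_vel': array([-0.00120637,  0.00018569,  0.00024109, -0.0016601 , -0.00085324,
        0.00154611]), 'tau': array([-2.15111027e-04, -5.31792355e+01, -3.52745819e+01,  7.08236522e-02,
        2.41910439e-02, -8.67050039e-05]), 'ee_pos': array([0.13962103, 0.53170616, 0.20487413]), 'eef_rot': array([-3.14043102e+00, -6.51901776e-05,  2.88478380e+00]), 'force': array([ 0.09682574, -0.10654675,  0.07835473]), 'moment': array([-0.01484632, -0.0148312 , -0.01073989]), 'grip_width': 0.09388387373498176} -0.0188
scene 379.3197017541602 [1.17720666 0.55352686 0.93873684] 1
cart_blue [(0.8, 357, 269), (0.78, 410, 310)]
blue_grip [(0.61, 413, 303), (0.56, 365, 254)]
cart_red [(0.59, 295, 261)]
cart_yellow [(0.78, 327, 296)]
turntable [(0.87, 329, 272)]
knob [(0.37, 220, 160)]
guard [(0.94, 326, 270)]
window [(0.71, 223, 131)]
head [(0.79, 222, 181)]
socket_top [(0.66, 220, 164)]
lock [(0.59, 223, 162)]
spray_can [(0.83, 204, 263)]
top 390.14080654400976 [ 0.48353913 -0.00805924  1.3038928 ] 2
cart_blue [(0.56, 107, 186), (0.49, 149, 191), (0.48, 411, 189)]
blue_grip [(0.7, 140, 191), (0.67, 101, 189)]
cart_red [(0.6, 196, 163)]
cart_yellow [(0.6, 166, 153)]
turntable [(0.67, 174, 175)]
knob [(0.78, 163, 175)]
guard [(0.78, 176, 176), (0.58, 331, 188), (0.55, 175, 178)]
window [(0.65, 311, 133)]
head [(0.93, 330, 195), (0.59, 176, 176)]
socket_top [(0.95, 333, 193)]
lock [(0.71, 330, 190), (0.28, 176, 175)]
spray_can [(0.63, 260, 109), (0.61, 328, 194)]
```

View pics/scene0.png

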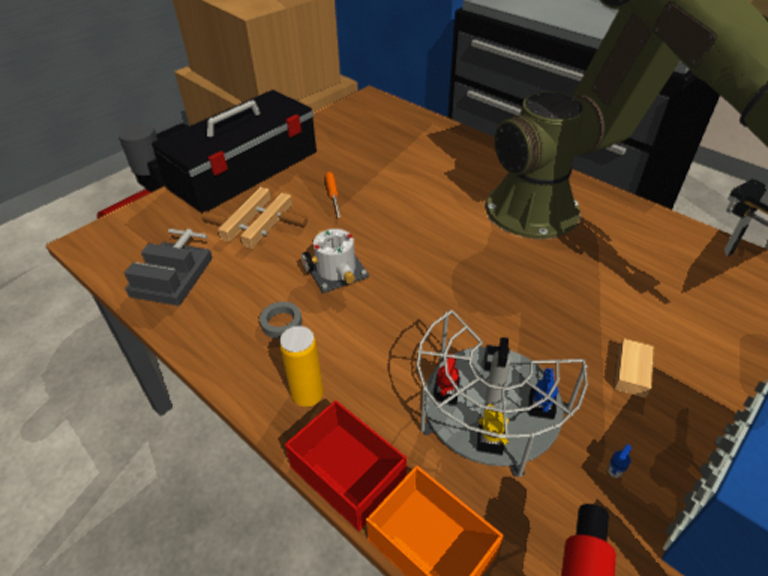

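View pics/top0.png

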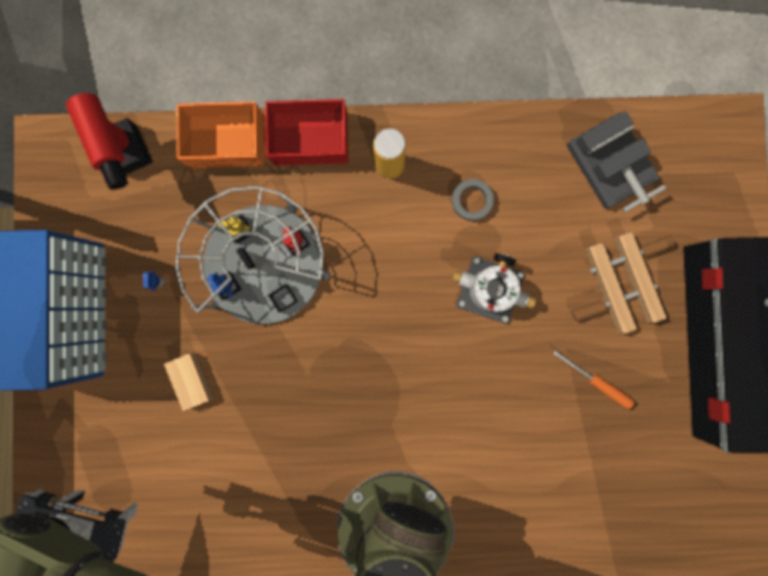

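Candidates for cart_blue: scene (363,262) in the carousel's left compartment, scene (414,307) loose on the bench (smaller; top (100,187)), and a weak false detection at top (411,189), which is the clamp area. I choose the one in the carousel, and check it in a close crop.

```bash
python3 - <<'E'
from h import *
p=cams.camera("scene"); save(p,"s1.png",(270,200,430,330),5)
q=cams.camera("top"); save(q,"t1.png",(110,115,260,225),5); save(q,"t1h.png",(295,160,370,220),10)
for im,n in((p,"scene"),(q,"top")):
    C=cloud(im); hsv=cv2.cvtColor(im["image"],cv2.COLOR_RGB2HSV)
    for nm,lo,hi in(("blue",(108,150,40),(122,255,255)),("red",(0,170,60),(6,255,255)),("yel",(22,150,60),(32,255,255))):
        m=cv2.inRange(hsv,lo,hi)>0
        k,l,st,ce=cv2.connectedComponentsWithStats(m.astype(np.uint8))
        for i in range(1,k):
            if 12<st[i,4]<1500:
                P=C[l==i]; P=P[~np.isnan(P[:,0])]
                if len(P): print(n,nm,st[i,4],ce[i].round(),np.median(P,0).round(3),P.min(0).round(3),P.max(0).round(3))
E
```

```text
scene blue 23 [289.   2.] [-0.521 -0.772  0.228] [-0.529 -0.802  0.208] [-0.513 -0.748  0.241]
scene blue 18 [303.   2.] [-0.541 -0.702  0.239] [-0.581 -0.708  0.229] [-0.52  -0.696  0.252]
scene blue 16 [250.   9.] [-0.522 -1.064  0.124] [-0.527 -1.105  0.108] [-0.513 -1.034  0.138]
scene blue 163 [266.  20.] [-0.522 -0.947  0.106] [-0.537 -1.009 -0.022] [-0.509 -0.818  0.162]
scene blue 69 [299.  20.] [-0.524 -0.704  0.145] [-0.547 -0.745  0.104] [-0.465 -0.64   0.236]
scene blue 47 [256.  23.] [-0.523 -1.026  0.058] [-0.534 -1.048 -0.008] [-0.511 -1.002  0.105]
scene blue 20 [229.  27.] [-0.52  -1.258 -0.033] [-0.531 -1.287 -0.049] [-0.512 -1.227 -0.015]
scene blue 196 [291.  39.] [-0.523 -0.75   0.038] [-0.548 -0.836 -0.082] [-0.51  -0.692  0.098]
scene blue 182 [241.  46.] [-0.521 -1.16  -0.122] [-0.538 -1.241 -0.212] [-0.509 -1.041 -0.05 ]
scene blue 20 [256.  39.] [-0.524 -1.029 -0.035] [-0.53  -1.05  -0.085] [-0.511 -0.994 -0.018]
scene blue 18 [276.  39.] [-0.524 -0.863  0.005] [-0.532 -0.888 -0.03 ] [-0.515 -0.851  0.02 ]
scene blue 15 [262.  50.] [-0.523 -0.972 -0.102] [-0
[... 2584 characters left out ...]
517 0.072]
top blue 50 [144. 187.] [0.553 0.353 0.112] [0.535 0.343 0.08 ] [0.561 0.366 0.117]
top blue 22 [151. 194.] [0.53  0.337 0.081] [0.524 0.334 0.06 ] [0.542 0.341 0.114]
top red 1146 [64. 87.] [0.851 0.564 0.19 ] [ 0.775  0.519 -0.762] [1.286 1.154 0.201]
top red 22 [199. 158.] [0.64  0.185 0.084] [0.627 0.181 0.076] [0.649 0.191 0.089]
top red 22 [192. 162.] [0.627 0.201 0.112] [0.615 0.195 0.081] [0.634 0.213 0.119]
top red 182 [474. 185.] [ 0.531 -0.644  0.132] [ 0.512 -0.655  0.074] [ 0.553 -0.64   0.155]
top red 196 [479. 273.] [ 0.271 -0.644  0.133] [ 0.25  -0.656  0.073] [ 0.29  -0.641  0.156]
top yel 110 [157. 150.] [0.666 0.317 0.098] [0.65  0.294 0.03 ] [0.689 0.333 0.118]
```

View pics/s1.png

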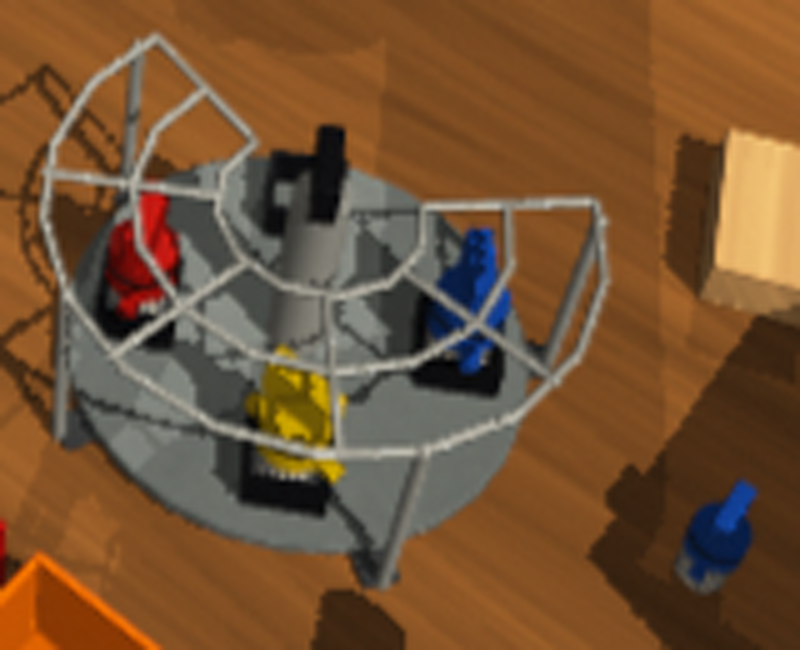

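View pics/t1.png

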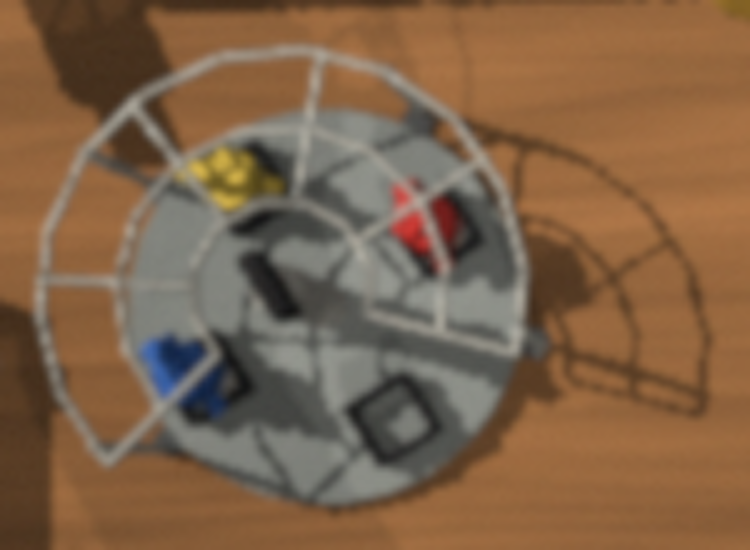

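View pics/t1h.png

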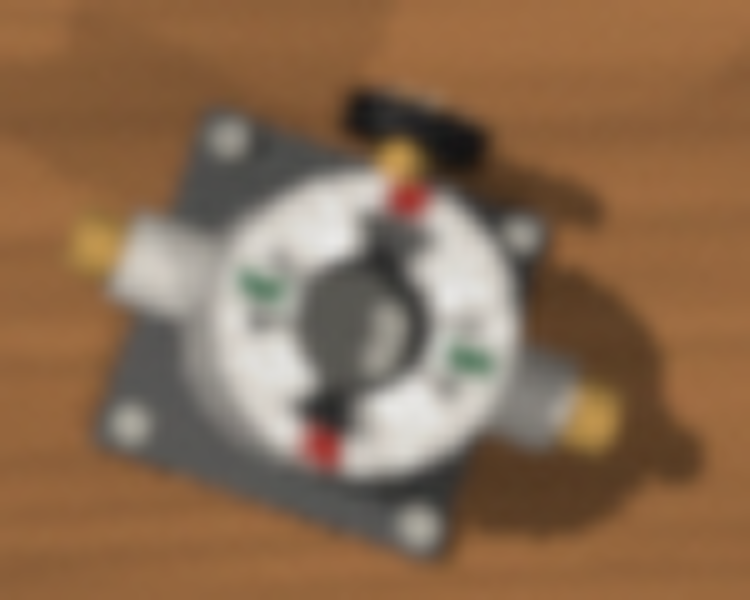

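The crop shows the carousel blue cartridge (scene ~(364,260)) with its top at z≈0.114, as it should be for 94 mm on the 20 mm disc. The loose one at scene (414,306) tops out at 0.072, so it is the small look-alike. The empty compartment is at top (189,199); the head's red marks are at top (336,180) and (327,205).

```bash
cat > meas.py <<'E'
from h import *
from scipy.optimize import least_squares
def circ(P,r):
    f=lambda x:np.hypot(P[:,0]-x[0],P[:,1]-x[1])-r
    s=least_squares(f,P.mean(0)[:2],loss="soft_l1",f_scale=.002); return s.x,np.abs(s.fun).mean()
def head(p):
    C=cloud(p); D=np.linalg.norm(C[...,:2]-[.535,-.03],axis=-1)
    m=(D<.08)&(np.abs(C[...,2]-.09)<.004)
    P=C[m]; print("rim n",m.sum(),"z",np.median(P[:,2]).round(4))
    k=cv2.morphologyEx(m.astype(np.uint8),cv2.MORPH_CLOSE,np.ones((15,15)))
    cs=max(cv2.findContours(k,0,2)[0],key=cv2.contourArea)[:,0]
    (u,v),r=cv2.minEnclosingCircle(cs.astype(np.float32))
    Q=np.array([at_z(p,a,b,.09) for a,b in cs])
    f=lambda x:np.hypot(Q[:,0]-x[0],Q[:,1]-x[1])-x[2]
    s=least_squares(f,[.535,-.03,.046],loss="soft_l1",f_scale=.001); print("rim circle",s.x.round(4))
    im=p["image"]; hsv=cv2.cvtColor(im,cv2.COLOR_RGB2HSV)
    near=D<.06
    red=((hsv[...,0]<8)|(hsv[...,0]>172))&(hsv[...,1]>120)&near&(C[...,2]>.08)
    gr=(hsv[...,0]>45)&(hsv[...,0]<90)&(hsv[...,1]>70)&near&(C[...,2]>.08)
    for nm,m in(("red",red),("green",gr)):
        n,l,st,ce=cv2.connectedComponentsWithStats(m.astype(np.uint8)); pts=[]
        for i in np.argsort(-st[1:,4])[:2]+1:
            pts.append(at_z(p,*ce[i],.0905)[:2]); print(nm,st[i,4],ce[i].round(1),pts[-1].round(4))
        if len(pts)==2: d=pts[0]-pts[1]; print(nm,"mid",((pts[0]+pts[1])/2).round(4),"len",np.linalg.norm(d).round(4),"ang",np.degrees(np.arctan2(d[1],d[0])).round(1))
E
python3 - <<'E'
from meas import *
p=cams.camera("scene");q=cams.camera("top")
for im,n in((p,"scene"),(q,"top")):
    print("==",n); head(im)
    C=cloud(im); D=np.linalg.norm(C[...,:2]-[.585,.26],axis=-1)
    # disc
    m=(D<.16)&(abs(C[...,2]-.02)<.005); k=cv2.convexHull(np.argwhere(m)[:,::-1].astype(np.int32))[:,0]
    Q=np.array([at_z(im,a,b,.02) for a,b in k]); print("disc",circ(Q,.132))
    # knob
    m=(D<.06)&(C[...,2]>.174)&(C[...,2]<.187); P=C[m]; 
    if len(P)>5:
        w,V=np.linalg.eigh(np.cov(P[:,:2].T)); print("knob",len(P),P.mean(0).round(4),P[:,2].max().round(4),np.degrees(np.arctan2(V[1,1],V[0,1])).round(1))
    # guard roof
    m=(D<.18)&(D>.04)&(C[...,2]>.122)&(C[...,2]<.145); P=C[m]; print("roof",len(P),np.median(P[:,2]).round(4))
    np.save("roof_%s.npy"%n,P)
    o=P[np.hypot(*(P[:,:2]-[.585,.26]).T)>.135]; f=lambda x:np.hypot(o[:,0]-x[0],o[:,1]-x[1])-x[2]
    s=least_squares(f,[.585,.26,.15],loss="soft_l1",f_scale=.002);print("roof circ",s.x.round(4))
    a=np.sort(np.degrees(np.arctan2(*(P[:,:2]-s.x[:2]).T[::-1]))%360); g=np.diff(np.r_[a,a[0]+360]); i=g.argmax(); print("gap",a[i],a[i]+g[i])
E
```

```text
== scene
rim n 0 z nan
  return _methods._mean(a, axis=axis, dtype=dtype,
  ret = ret.dtype.type(ret / rcount)
Traceback (most recent call last):
  File "meas.py", line 11, in head
    cs=max(cv2.findContours(k,0,2)[0],key=cv2.contourArea)[:,0]
       ~~~^^^^^^^^^^^^^^^^^^^^^^^^^^^^^^^^^^^^^^^^^^^^^^^^
ValueError: max() iterable argument is empty
```

```bash
python3 - <<'E'
from h import *
q=cams.camera("top"); print(at_z(q,331,192,.09))
E
sed -i 's/\[.535,-.03\]/HC/; s/\[.535,-.03,.046\]/[*HC,.046]/' meas.py
sed -i '2a HC=[.511,-.242]' meas.py
```

```text
[ 0.52258351 -0.2255191   0.09      ]
```

```bash
sed -i 's/^HC=.*/HC=[.522,-.226]/' meas.py
cat > m2.py <<'E'
from meas import *
def carousel(im,n):
    C=cloud(im); D=np.linalg.norm(C[...,:2]-[.585,.26],axis=-1)
    m=(D<.16)&(abs(C[...,2]-.02)<.005); k=cv2.convexHull(np.argwhere(m)[:,::-1].astype(np.int32))[:,0]
    Q=np.array([at_z(im,a,b,.02) for a,b in k]); print("disc",circ(Q,.132))
    m=(D<.06)&(C[...,2]>.172)&(C[...,2]<.187); P=C[m]
    if len(P)>5:
        w,V=np.linalg.eigh(np.cov(P[:,:2].T)); print("knob",len(P),P.mean(0).round(4),P[:,2].max().round(4),np.degrees(np.arctan2(V[1,1],V[0,1])).round(1))
    m=(D<.18)&(D>.04)&(C[...,2]>.122)&(C[...,2]<.145); P=C[m]; print("roof",len(P),np.median(P[:,2]).round(4))
    o=P[np.hypot(*(P[:,:2]-[.585,.26]).T)>.13]; f=lambda x:np.hypot(o[:,0]-x[0],o[:,1]-x[1])-x[2]
    s=least_squares(f,[.585,.26,.15],loss="soft_l1",f_scale=.002);print("roof circ",s.x.round(4))
    a=np.sort(np.degrees(np.arctan2(*(P[:,:2]-s.x[:2]).T[::-1]))%360); g=np.diff(np.r_[a,a[0]+360]); i=g.argmax(); print("gap",a[i],a[i]+g[i])
E
python3 - <<'E'
from m2 import *
for n in("scene","top"):
    im=cams.camera(n); print("==",n); head(im); carousel(im,n)
E
```

```text
== scene
rim n 226 z 0.0882
rim circle [ 0.5271 -0.2212  0.0451]
red 6 [210.5 164. ] [ 0.5627 -0.238 ]
red 5 [232.4 156.8] [ 0.4857 -0.2091]
red mid [ 0.5242 -0.2235] len 0.0822 ang -20.6
green 4 [226.  166.5] [ 0.5366 -0.1889]
green 2 [218.  154.5] [ 0.5104 -0.256 ]
green mid [ 0.5235 -0.2225] len 0.072 ang 68.7
disc (array([0.59562674, 0.27924666]), np.float64(0.0034808172210770505))
knob 81 [0.5944 0.28   0.1779] 0.181 -147.8
roof 1229 0.1351
roof circ [0.5938 0.2791 0.1448]
gap 137.18991593825118 251.79523540137632
== top
rim n 418 z 0.0898
rim circle [ 0.5218 -0.2265  0.0446]
red 7 [335.3 179.4] [ 0.5613 -0.2399]
red 7 [326.9 204.3] [ 0.4848 -0.2114]
red mid [ 0.5231 -0.2257] len 0.0816 ang -20.4
disc (array([0.58998665, 0.27559869]), np.float64(0.0026763978264040455))
knob 75 [0.5897 0.2753 0.1784] 0.184 -149.7
roof 961 0.1362
roof circ [0.5891 0.2746 0.1454]
gap 134.60026124082762 252.14605875435853
```

Geometry found (averaging both cameras, which differ by 2 to 5 mm):

| Item | Estimate |
|---|---|
| Carousel axis | about (0.592, 0.278) |
| Disc yaw | about 31° (yellow at +x, blue at +y, 121°) |
| Guard open front | 194° |
| Turn needed | about +73° |
| Head | about (0.5235, -0.2245), yaw about -20.5° |

I move over the knob first, tool yaw 31°.

Emit:
servo_tool([
  [0.028,-0.016,0.012,0,0,-0.117,1],
  [0.056,-0.032,0.024,0,0,-0.234,1],
  [0.084,-0.048,0.036,0,0,-0.351,1],
  [0.112,-0.064,0.045,0,0,-0.468,1],
  [0.14,-0.08,0.045,0,0,-0.585,1],
  [0.168,-0.096,0.045,0,0,-0.702,1],
  [0.196,-0.112,0.045,0,0,-0.819,1],
  [0.224,-0.128,0.045,0,0,-0.936,1],
], newtons=20)

```text
time_s: 2.32
ee_pos: [0.3649, 0.4029, 0.2506]
eef_rot: [3.141, -0.0, 1.943]
force: [-0.3, -0.1, 0.0]
grip_width: 0.0941
```

Emit:
servo_tool([
  [0.03,-0.017,0,0,0,-0.12,1],
  [0.06,-0.034,0,0,0,-0.24,1],
  [0.09,-0.05,0,0,0,-0.36,1],
  [0.12,-0.067,0,0,0,-0.48,1],
  [0.15,-0.083,0,0,0,-0.6,1],
  [0.18,-0.1,0,0,0,-0.72,1],
  [0.21,-0.116,0,0,0,-0.84,1],
  [0.227,-0.125,0,0,0,-0.96,1],
])

```text
time_s: 2.98
ee_pos: [0.5943, 0.2757, 0.2501]
eef_rot: [3.141, 0.0, 0.975]
force: [-0.0, 0.3, -0.8]
grip_width: 0.094
```

Emit:
servo_tool([
  [0,0,-0.01,0,0,-0.12,0.5],
  [0,0,-0.025,0,0,-0.24,0.3],
  [0,0,-0.035,0,0,-0.36,0.2],
  [0,0,-0.045,0,0,-0.438,0.2],
  [0,0,-0.045,0,0,-0.438,0.2],
  [0,0,-0.045,0,0,-0.438,0.2],
  [0,0,-0.045,0,0,-0.438,0.2],
  [0,0,-0.045,0,0,-0.438,0.2],
])

```text
time_s: 3.65
ee_pos: [0.5945, 0.2759, 0.206]
eef_rot: [3.141, -0.001, 0.539]
force: [0.5, 0.1, 0.7]
grip_width: 0.0565
```

```bash
python3 - <<'E'
from h import *
o=ctrl.get_obs(); print(o["ee_pos"],o["eef_rot"],o["grip_width"])
p=cams.camera("scene"); save(p,"s2.png",(250,100,450,330),2.6)
q=cams.camera("top"); save(q,"t2.png",(110,95,260,225),4.5)
E
```

```text
[0.59453178 0.27586484 0.20601305] [ 3.14108206e+00 -8.63980645e-04  5.39263065e-01] 0.05654558164662039
```

View pics/s2.png

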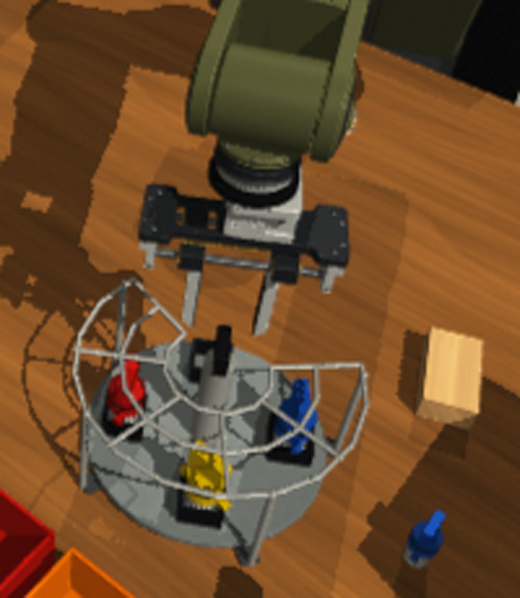

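View pics/t2.png

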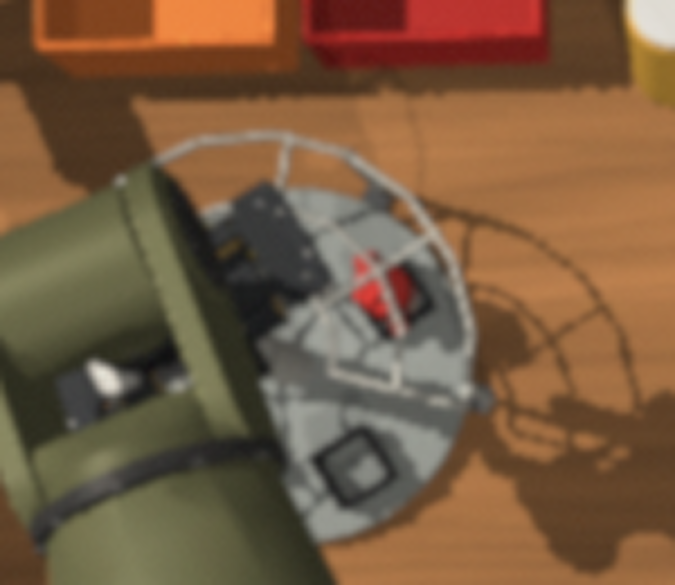

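The scene picture shows the open fingers straddling the knob (crop (222,345)). I descend and close.

Emit:
servo_tool([
  [-0.001,0.001,-0.014,0,0,0,0.2],
  [-0.002,0.002,-0.028,0,0,0,0.2],
  [-0.002,0.002,-0.042,0,0,0,0.2],
  [-0.002,0.002,-0.054,0,0,0,0.2],
  [-0.002,0.002,-0.054,0,0,0,-0.2],
  [-0.002,0.002,-0.054,0,0,0,-1],
  [-0.002,0.002,-0.054,0,0,0,-1],
  [-0.002,0.002,-0.054,0,0,0,-1],
], newtons=15)

```text
time_s: 4.42
ee_pos: [0.5929, 0.278, 0.1529]
eef_rot: [3.141, -0.002, 0.539]
force: [0.5, -0.7, -1.0]
grip_width: 0.0334
```

Emit:
servo_tool([
  [0,0,0,0,0,0,-1],
  [0,0,0,0,0,0,-1],
  [0,0,0,0,0,0,-1],
  [0,0,0,0,0,0,-1],
  [0,0,0,0,0,0,-1],
  [0,0,0,0,0,0,-1],
  [0,0,0,0,0,0,-1],
  [0,0,0,0,0,0,-1],
])

```text
time_s: 5.08
ee_pos: [0.5922, 0.2796, 0.1535]
eef_rot: [-3.14, -0.003, 0.54]
force: [-4.9, 8.8, 2.8]
grip_width: 0.0138
```

Emit:
servo_tool([
  [-0.0005,0.001,0,0,0,0.05,-1],
  [-0.0005,0.001,0,0,0,0.14,-1],
  [-0.0005,0.001,0,0,0,0.23,-1],
  [-0.0005,0.001,0,0,0,0.32,-1],
  [-0.0005,0.001,0,0,0,0.41,-1],
  [-0.0005,0.001,0,0,0,0.5,-1],
  [-0.0005,0.001,0,0,0,0.59,-1],
  [-0.0005,0.001,0,0,0,0.66,-1],
])

```text
time_s: 5.75
ee_pos: [0.5915, 0.2802, 0.1535]
eef_rot: [-3.139, -0.002, 1.204]
force: [-3.3, -2.9, -0.1]
grip_width: 0.0138
```

Emit:
servo_tool([
  [0,0,0,0,0,0.09,-1],
  [0,0,0,0,0,0.18,-1],
  [0,0,0,0,0,0.27,-1],
  [0,0,0,0,0,0.36,-1],
  [0,0,0,0,0,0.45,-1],
  [0,0,0,0,0,0.53,-1],
  [0,0,0,0,0,0.59,-1],
  [0,0,0,0,0,0.612,-1],
])

```text
time_s: 6.42
ee_pos: [0.5906, 0.2802, 0.1536]
eef_rot: [-3.137, -0.002, 1.82]
force: [-7.6, -1.2, 2.1]
grip_width: 0.0138
```

```bash
python3 - <<'E'
from h import *
o=ctrl.get_obs(); print(o["ee_pos"],o["eef_rot"],o["force"])
p=cams.camera("scene"); save(p,"s3.png",(250,100,450,330),2.6)
E
```

```text
[0.59060857 0.28021642 0.15355968] [-3.13731509e+00 -2.28168842e-03  1.82014536e+00] [-7.64295651 -1.20760791  2.09037743]
```

View pics/s3.png

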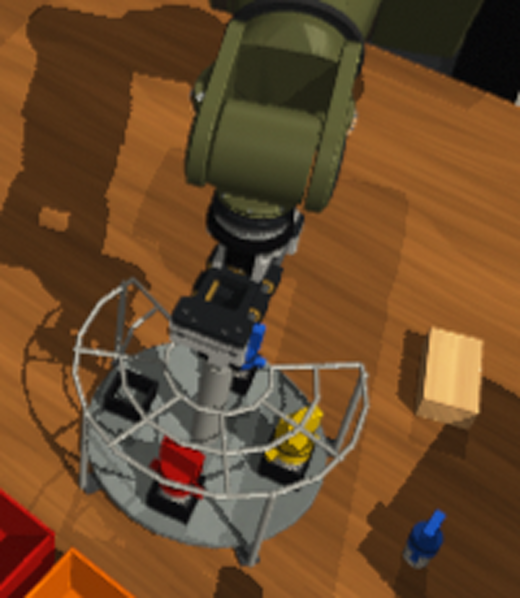

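Emit:
servo_tool([
  [-0.001,0,0,0,0,0,-1],
  [-0.001,0,0,0,0,0,-1],
  [-0.001,0,0,0,0,0,0.1],
  [-0.001,0,0,0,0,0,0.1],
  [-0.001,0,0,0,0,0,0.1],
  [-0.001,0,0,0,0,0,0.1],
  [-0.001,0,0.02,0,0,0,0.1],
  [-0.001,0,0.045,0,0,0,0.1],
])

```text
time_s: 7.13
ee_pos: [0.5888, 0.2799, 0.1972]
eef_rot: [-3.133, -0.002, 1.82]
force: [0.3, 0.1, 0.4]
grip_width: 0.0496
```

Red and yellow stand undisturbed and blue is now at the front, behind the hand. I retract to get a clear view while turning the wrist.

Emit:
servo_tool([
  [0,0,0.03,0,0,0.1,0.1],
  [-0.01,-0.01,0.055,0,0,0.22,0.1],
  [-0.035,-0.035,0.055,0,0,0.34,0.1],
  [-0.06,-0.06,0.055,0,0,0.46,0.1],
  [-0.085,-0.085,0.055,0,0,0.58,0.1],
  [-0.11,-0.11,0.055,0,0,0.7,0.1],
  [-0.135,-0.14,0.055,0,0,0.82,0.1],
  [-0.15,-0.17,0.055,0,0,0.94,0.1],
])

```text
time_s: 7.8
ee_pos: [0.4366, 0.1091, 0.2524]
eef_rot: [-3.134, -0.002, 2.767]
force: [-0.8, -0.3, 0.6]
grip_width: 0.0519
```

```bash
cat > m3.py <<'E'
from m2 import *
def blue(im,n):
    C=cloud(im); hsv=cv2.cvtColor(im["image"],cv2.COLOR_RGB2HSV)
    m=(hsv[...,0]>105)&(hsv[...,0]<125)&(hsv[...,1]>110)&(np.linalg.norm(C[...,:2]-[.503,.259],axis=-1)<.07)
    P=C[m]; print(n,"blue n",m.sum(),"z",np.nanmin(P[:,2]).round(3),np.nanmax(P[:,2]).round(3))
    t=m&(C[...,2]>.106); P=C[t]; w,V=np.linalg.eigh(np.cov(P[:,:2].T))
    d=(P[:,:2]-P[:,:2].mean(0))@V
    print("top n",t.sum(),P.mean(0).round(4),"ext",np.ptp(d,axis=0).round(4),"ang",np.degrees(np.arctan2(V[1,1],V[0,1])).round(1)%180)
    vs,us=np.nonzero(t); print("top-face mid at z=.114",at_z(im,us.mean(),vs.mean(),.114).round(4),"minarea",cv2.minAreaRect((np.array([at_z(im,a,b,.114)[:2] for a,b in zip(us,vs)])*1000).astype(np.float32)))
E
python3 - <<'E'
from m3 import *
o=ctrl.get_obs(); print(o["ee_pos"],o["eef_rot"],o["time_s"])
for n in("scene","top"):
    p=cams.camera(n); save(p,n+"4.png",(110,110,260,225) if n=="top" else (250,160,410,300),5)
    carousel(p,n); blue(p,n); head(p)
E
```

```text
[0.43659279 0.10910977 0.2523527 ] [-3.13355701e+00 -1.51717746e-03  2.76688467e+00] 7.8
disc (array([0.59604186, 0.27899345]), np.float64(0.004678974203120264))
knob 94 [0.5942 0.281  0.1772] 0.1813 104.2
roof 1222 0.1351
roof circ [0.5939 0.2792 0.1446]
gap 136.46497050667878 251.88421167911076
scene blue n 192 z 0.035 0.114
top n 72 [0.5072 0.2594 0.111 ] ext [0.0152 0.042 ] ang 109.5
top-face mid at z=.114 [0.5096 0.2605 0.114 ] minarea ((510.2762756347656, 260.7357177734375), (18.396060943603516, 42.01939392089844), 18.957548141479492)
rim n 229 z 0.0881
rim circle [ 0.5262 -0.2212  0.0448]
red 6 [210.5 164. ] [ 0.5627 -0.238 ]
red 5 [232.4 156.8] [ 0.4857 -0.2091]
red mid [ 0.5242 -0.2235] len 0.0822 ang -20.6
green 4 [226.  166.5] [ 0.5366 -0.1889]
green 2 [218.  154.5] [ 0.5104 -0.256 ]
green mid [ 0.5235 -0.2225] len 0.072 ang 68.7
disc (array([0.58954467, 0.27609454]), np.float64(0.002801293484917489))
knob 77 [0.5895 0.2748 0.1789] 0.1851 105.0
roof 959 0.1364
roof circ [0.5891 0.2746 0.1453]
gap 134.65291482040004 252.06707518175372
top blue n 151 z 0.013 0.117
top n 66 [0.5032 0.2536 0.1129] ext [0.0141 0.0411] ang 108.0
top-face mid at z=.114 [0.5031 0.2534 0.114 ] minarea ((502.86505126953125, 253.49026489257812), (14.37076187133789, 42.625911712646484), 19.240020751953125)
rim n 417 z 0.0897
rim circle [ 0.5214 -0.2266  0.045 ]
red 7 [326.9 204.3] [ 0.4848 -0.2114]
red 5 [335.8 179.4] [ 0.5614 -0.2415]
red mid [ 0.5231 -0.2265] len 0.0822 ang 158.6
```

View pics/top4.png

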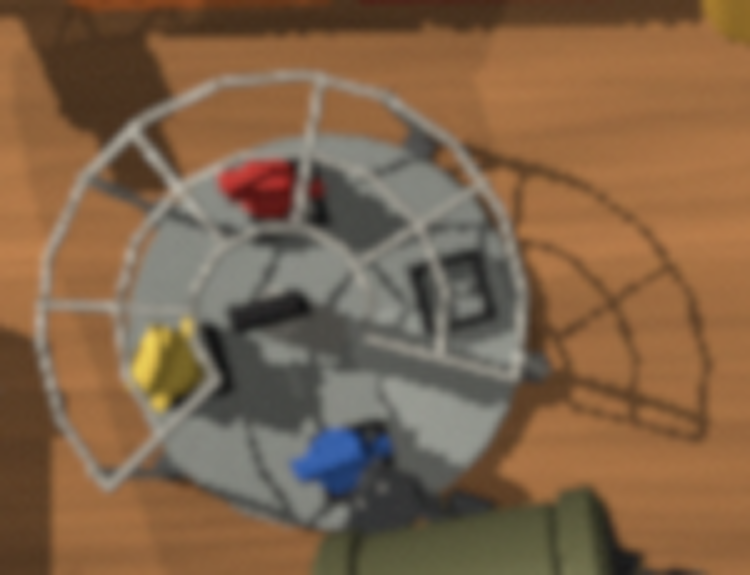

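View pics/scene4.png

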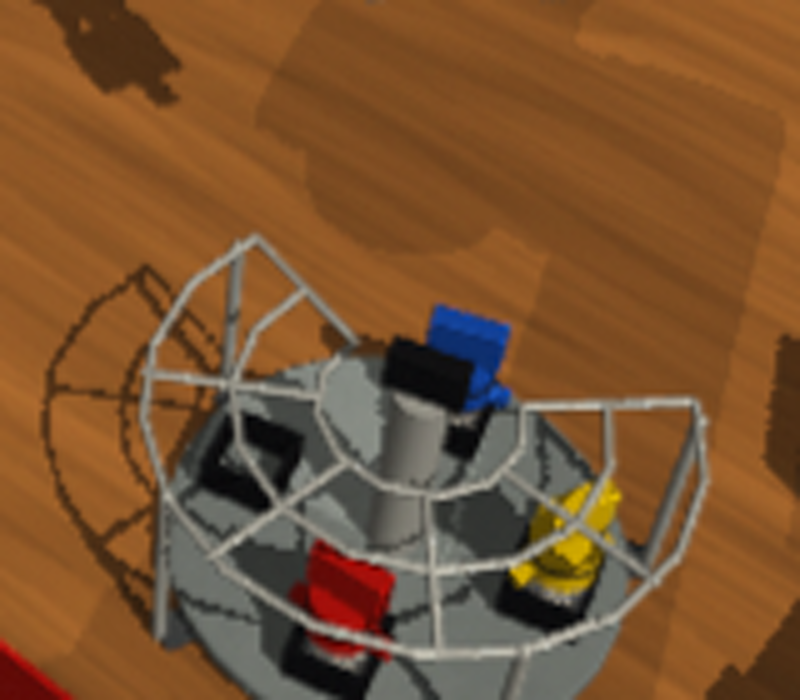

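The bar now lies tangentially at about 108.5°, because the round cartridge did not turn with the disc. So I grasp at tool yaw 108.5°, at height 0.108, which keeps the hand body above the knob (top at 0.180).

Emit:
servo_tool([
  [0.008,0.019,0,0,0,-0.11,0.1],
  [0.017,0.038,0,0,0,-0.22,0.1],
  [0.026,0.057,0,0,0,-0.33,0.1],
  [0.035,0.077,0,0,0,-0.44,0.1],
  [0.044,0.097,0,0,0,-0.55,0.1],
  [0.053,0.117,0,0,0,-0.66,0.1],
  [0.061,0.136,0,0,0,-0.77,0.1],
  [0.067,0.149,-0.01,0,0,-0.872,0.1],
])

```text
time_s: 8.57
ee_pos: [0.5052, 0.2589, 0.2443]
eef_rot: [-3.136, -0.001, 1.886]
force: [-0.0, 0.7, -0.7]
grip_width: 0.0515
```

Emit:
servo_tool([
  [0,0,-0.02,0.0025,-0.0075,0,0.1],
  [0,0,-0.04,0.0025,-0.0075,0,0.1],
  [0,0,-0.06,0.0025,-0.0075,0,0.1],
  [0,0,-0.08,0.0025,-0.0075,0,0.1],
  [0,0,-0.095,0.0025,-0.0075,0,0.1],
  [0,0,-0.105,0.0025,-0.0075,0,0.1],
  [0,0,-0.11,0.0025,-0.0075,0,0.1],
  [0,0,-0.11,0.0025,-0.0075,0,0.1],
])

```text
time_s: 9.23
ee_pos: [0.505, 0.259, 0.1335]
eef_rot: [3.14, -0.001, 1.886]
force: [1.1, 0.1, 0.5]
grip_width: 0.0516
```

```bash
python3 - <<'E'
from m3 import *
o=ctrl.get_obs(); print(o["ee_pos"],o["eef_rot"],o["grip_width"],o["time_s"],o["force"])
p=cams.camera("scene"); save(p,"scene5.png",(280,150,420,270),5)
E
```

```text
[0.50504681 0.25903272 0.13353744] [ 3.14026418e+00 -8.12269578e-04  1.88577703e+00] 0.0515892666852416 9.2333 [1.11022324 0.12064709 0.47433329]
```

View pics/scene5.png

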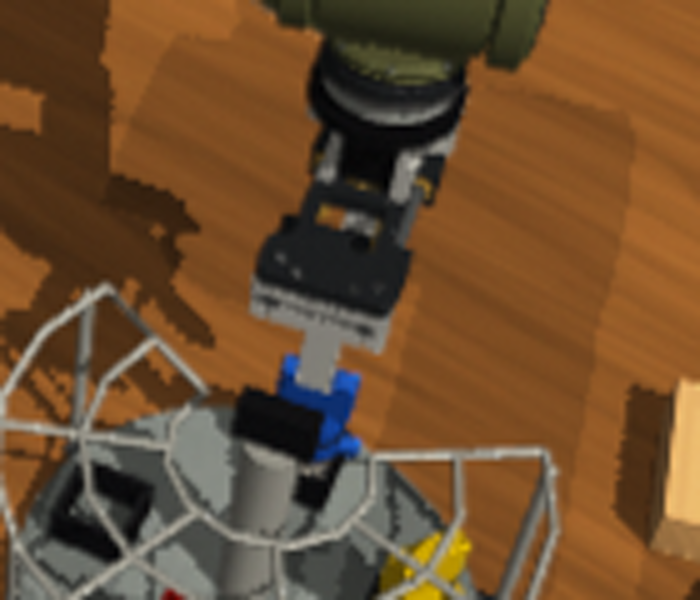

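The finger (col 320) is centred on the bar (cols 285 to 358). I descend 44 mm and close.

Emit:
servo_tool([
  [-0.0005,0,-0.012,0,0,0,0.1],
  [-0.0005,0,-0.024,0,0,0,0.1],
  [-0.0005,0,-0.036,0,0,0,0.1],
  [-0.0005,0,-0.0445,0,0,0,0.1],
  [-0.0005,0,-0.0445,0,0,0,-0.3],
  [-0.0005,0,-0.0445,0,0,0,-0.6],
  [-0.0005,0,-0.0445,0,0,0,-1],
  [-0.0005,0,-0.0445,0,0,0,-1],
], newtons=35)

```text
time_s: 9.95
ee_pos: [0.5052, 0.2592, 0.0906]
eef_rot: [3.138, -0.001, 1.886]
force: [-1.4, 0.2, 0.2]
grip_width: 0.0283
```

Emit:
servo_tool([
  [0,0,0,0,0,0,-1],
  [0,0,0,0,0,0,-1],
  [0,0,0,0,0,0,-1],
  [0,0,0,0,0,0,-1],
  [0,0,0,0,0,0,-1],
  [0,0,0.005,0,0,0,-1],
  [0,0,0.01,0,0,0,-1],
  [0,0,0.015,0,0,0,-1],
])

```text
time_s: 10.62
ee_pos: [0.5052, 0.2592, 0.106]
eef_rot: [3.138, -0.001, 1.886]
force: [0.9, -0.2, -1.0]
grip_width: 0.0136
```

Gripped (13.6 mm); cartridge origin = TCP − 0.0706. I lift straight up.

Emit:
servo_tool([
  [0,0,0.015,0,0,0,-1],
  [0,0,0.03,0,0,0,-1],
  [0,0,0.05,0,0,0,-1],
  [0,0,0.07,0,0,0,-1],
  [0,0,0.09,0,0,0,-1],
  [0,0,0.1,0,0,0,-1],
  [0,0,0.1,0,0,0,-1],
  [0,0,0.1,0,0,0,-1],
])

```text
time_s: 11.28
ee_pos: [0.5051, 0.2592, 0.2057]
eef_rot: [3.138, -0.001, 1.886]
force: [0.1, -1.2, -2.0]
grip_width: 0.0139
```

```bash
python3 - <<'E'
from m3 import *
o=ctrl.get_obs(); print(o["ee_pos"],o["eef_rot"],o["grip_width"],o["time_s"],o["force"])
p=cams.camera("scene"); save(p,"scene6.png",(270,110,430,300),4)
E
```

```text
[0.50511015 0.25918984 0.20568915] [ 3.13800212e+00 -1.03208630e-03  1.88583659e+00] 0.01391212692527182 11.2833 [ 0.05314488 -1.17580537 -1.9781204 ]
```

View pics/scene6.png

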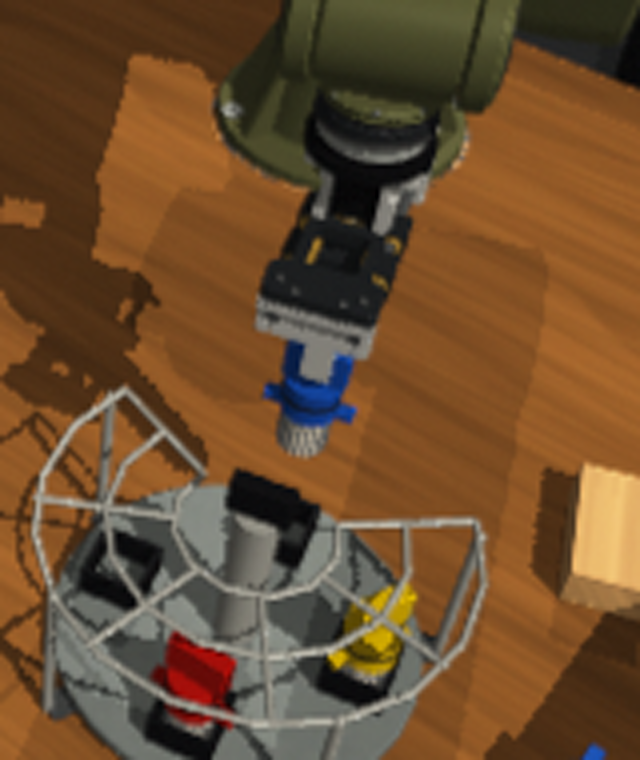

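Lifted cleanly, red and yellow still standing. I carry it over to the head, bowing slightly toward the robot and turning +0.9 rad.

Emit:
servo_tool([
  [-0.01,-0.02,0.01,0,0,0.03,-1],
  [-0.015,-0.055,0.01,0,0,0.1,-1],
  [-0.015,-0.09,0.01,0,0,0.18,-1],
  [-0.012,-0.125,0.01,0,0,0.26,-1],
  [-0.009,-0.16,0.01,0,0,0.34,-1],
  [-0.006,-0.195,0.01,0,0,0.42,-1],
  [-0.003,-0.23,0.01,0,0,0.5,-1],
  [0,-0.265,0.01,0,0,0.58,-1],
])

```text
time_s: 12.0
ee_pos: [0.5042, -0.0076, 0.2136]
eef_rot: [3.14, -0.002, 2.47]
force: [0.4, 0.6, -0.6]
grip_width: 0.0136
```

Emit:
servo_tool([
  [0.003,-0.035,0,0,0,0.06,-1],
  [0.006,-0.07,0,0,0,0.12,-1],
  [0.009,-0.105,0,0,0,0.18,-1],
  [0.012,-0.14,0,0,0,0.24,-1],
  [0.015,-0.175,0,0,0,0.3,-1],
  [0.018,-0.205,0,0,0,0.32,-1],
  [0.018,-0.217,0,0,0,0.32,-1],
  [0.018,-0.217,0,0,0,0.32,-1],
])

```text
time_s: 12.67
ee_pos: [0.5215, -0.2265, 0.2119]
eef_rot: [3.14, -0.005, 2.787]
force: [-0.2, 0.3, -1.7]
grip_width: 0.0137
```

Emit:
servo_tool([
  [0.001,0.001,-0.012,0,0.003,-0.003,-1],
  [0.001,0.001,-0.024,0,0.003,-0.003,-1],
  [0.001,0.001,-0.034,0,0.003,-0.003,-1],
  [0.001,0.001,-0.042,0,0.003,-0.003,-1],
  [0.001,0.001,-0.042,0,0.003,-0.003,-1],
  [0.001,0.001,-0.042,0,0.003,-0.003,-1],
  [0.001,0.001,-0.042,0,0.003,-0.003,-1],
  [0.001,0.001,-0.042,0,0.003,-0.003,-1],
])

```text
time_s: 13.33
ee_pos: [0.5228, -0.2255, 0.1705]
eef_rot: [3.142, -0.007, 2.784]
force: [0.8, -0.8, -1.6]
grip_width: 0.0138
```

```bash
python3 - <<'E'
from m3 import *
o=ctrl.get_obs(); print(o["ee_pos"],o["eef_rot"],o["grip_width"],o["time_s"],o["force"])
p=cams.camera("scene"); save(p,"scene7.png",(180,90,280,200),6)
q=cams.camera("top"); save(q,"top7.png",(290,150,380,230),8)
for im in(p,q):
    C=cloud(im); hsv=cv2.cvtColor(im["image"],cv2.COLOR_RGB2HSV)
    n=np.linalg.norm(C[...,:2]-HC,axis=-1)<.06
    m=n&(hsv[...,0]>105)&(hsv[...,0]<125)&(hsv[...,1]>110)
    vs,us=np.nonzero(m); print("blue",m.sum(), us.min(),us.max(),vs.min(),vs.max())
    P=C[m]; 
    for lo in np.arange(.12,.2,.01):
        s=(P[:,2]>lo)&(P[:,2]<=lo+.01)
        if s.sum()>2: print(lo.round(2),s.sum(),P[s].min(0).round(4),P[s].max(0).round(4))
    for X,nm in(((*o["ee_pos"],),"tcp"),((*o["ee_pos"][:2],o["ee_pos"][2]-.0706),"orig"),((*HC,.09),"HC")): print(nm,proj(im,X).round(1))
E
```

```text
[ 0.52280288 -0.22547653  0.17054135] [ 3.14156285 -0.00673382  2.78364437] 0.013820601834806497 13.3333 [ 0.76945306 -0.75265973 -1.59420434]
blue 175 212 228 135 154
0.13 31 [ 0.4963 -0.2354  0.1306] [ 0.555  -0.2046  0.14  ]
0.14 28 [ 0.5188 -0.2353  0.1402] [ 0.5514 -0.2048  0.1492]
0.15 31 [ 0.5165 -0.2272  0.1501] [ 0.5451 -0.205   0.1599]
0.16 39 [ 0.5098 -0.2283  0.16  ] [ 0.5479 -0.204   0.1699]
0.17 15 [ 0.5112 -0.2299  0.1702] [ 0.5471 -0.2097  0.1797]
0.18 19 [ 0.5083 -0.2301  0.1802] [ 0.5483 -0.2098  0.1892]
0.19 12 [ 0.5092 -0.2343  0.191 ] [ 0.546  -0.2148  0.1965]
tcp [219.5 141.4]
orig [221.3 157.8]
HC [221.5 159.9]Traceback (most recent call last):
  File "<stdin>", line 9, in <module>
    return umr_minimum(a, axis, None, out, keepdims, initial, where)
ValueError: zero-size array to reduction operation minimum which has no identity
```

View pics/scene7.png

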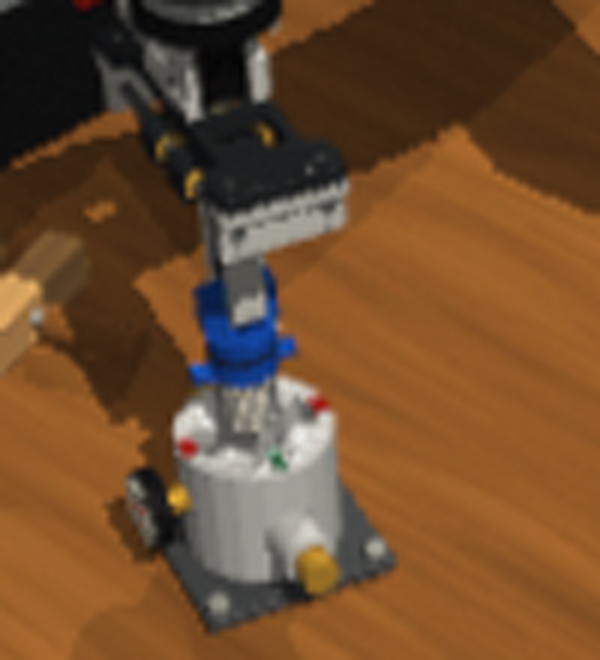

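View pics/top7.png

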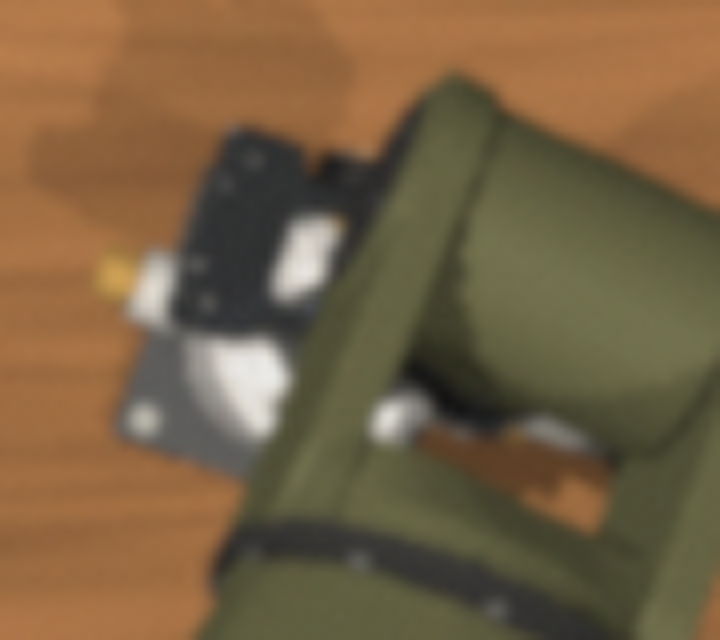

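```bash
cat > fit.py <<'E'
from m3 import *
from scipy.optimize import minimize
def hull(p,X,S,off):
    uv=np.array([proj(p,x) for x in X]); uv=((uv-off+.5)*S-.5)
    return cv2.convexHull(uv.astype(np.float32)).astype(np.int32)
def cartmask(p,x,y,z,yaw,box,S=8):
    m=np.zeros(((box[3]-box[1])*S,(box[2]-box[0])*S),np.uint8); off=np.array(box[:2])
    a=np.linspace(0,2*np.pi,40,endpoint=False); c,s=np.cos(yaw),np.sin(yaw)
    W=lambda L:np.array([[x+c*q[0]-s*q[1],y+s*q[0]+c*q[1],z+q[2]] for q in L])
    bx=lambda X,Y,Z:[(i,j,k) for i in X for j in Y for k in Z]
    cv2.fillConvexPoly(m,hull(p,W([(.02*np.cos(t),.02*np.sin(t),k) for t in a for k in(.034,.064)]),S,off),255)
    cv2.fillConvexPoly(m,hull(p,W(bx((-.031,.031),(-.005,.005),(.034,.042))),S,off),255)
    cv2.fillConvexPoly(m,hull(p,W(bx((-.022,.022),(-.007,.007),(.064,.094))),S,off),255)
    return cv2.resize(m,None,fx=1/S,fy=1/S,interpolation=cv2.INTER_AREA)/255.
def fitcart(p,x0,z,yaw,tcpz):
    u,v=proj(p,(*x0,z+.045)).round().astype(int); box=(u-22,v-22,u+23,v+23)
    I=p["image"][box[1]:box[3],box[0]:box[2]].astype(float)
    B=np.clip((I[...,2]-I[...,0]-I[...,1]*.3)/40,0,1)
    C=cloud(p)[box[1]:box[3],box[0]:box[2]]
    vv=np.arange(box[1],box[3]); vmin=proj(p,(*x0,tcpz-.006))[1]
    w=(vv>vmin+1)[:,None]*np.ones_like(B)   # only below the fingertips
    f=lambda q:(w*(cartmask(p,q[0]/1e3,q[1]/1e3,z,yaw,box)-B)**2).sum()
    g=[(f((1e3*x0[0]+a,1e3*x0[1]+b)),a,b) for a in range(-10,11,2) for b in range(-10,11,2)]; g=min(g)
    s=minimize(f,(1e3*x0[0]+g[1],1e3*x0[1]+g[2]),method="Nelder-Mead",options=dict(initial_simplex=None,xatol=.1))
    return s.x/1e3,s.fun,B,cartmask(p,*s.x/1e3,z,yaw,box),w
def redmid(p):
    C=cloud(p); D=np.linalg.norm(C[...,:2]-HC,axis=-1); I=p["image"].astype(float)
    r=np.clip((I[...,0]-np.maximum(I[...,1],I[...,2])-35)/60,0,1)*(D<.058)*(abs(C[...,2]-.09)<.012)
    n,l,st,ce=cv2.connectedComponentsWithStats((r>0).astype(np.uint8)); o=np.argsort([-r[l==i].sum() for i in range(1,n)])[:2]+1; P=[]
    for i in o:
        v,u=np.nonzero(l==i); W=r[v,u]; P.append(at_z(p,(u*W).sum()/W.sum(),(v*W).sum()/W.sum(),.0905)[:2])
    P=np.array(P); d=P[0]-P[1]; return P.mean(0),np.linalg.norm(d),np.degrees(np.arctan2(d[1],d[0]))%180
E
python3 - <<'E'
from fit import *
o=ctrl.get_obs(); t=o["ee_pos"]
for k in range(1):
    p=cams.camera("scene")
    x,f,B,M,w=fitcart(p,t[:2],t[2]-.0706,2.784,t[2]); print("cart",x.round(4),"minus tcp",(x-t[:2]).round(4),"res",round(f,2))
    h=redmid(p); print("red",h, "cart-head",(x-h[0]).round(4))
    cv2.imwrite("pics/fit1.png",cv2.resize(np.hstack([B*w,M*w])*255,None,fx=8,fy=8,interpolation=0))
E
```

```text
cart [ 0.5244 -0.2247] minus tcp [0.0017 0.0009] res 7.92
red (array([ 0.5243716, -0.2229062]), np.float64(0.08217319125625239), np.float64(159.5717557604378)) cart-head [ 0.     -0.0018][ WARN:0@3.130] global loadsave.cpp:1063 imwrite_ Unsupported depth image for selected encoder is fallbacked to CV_8U.
```

View pics/fit1.png

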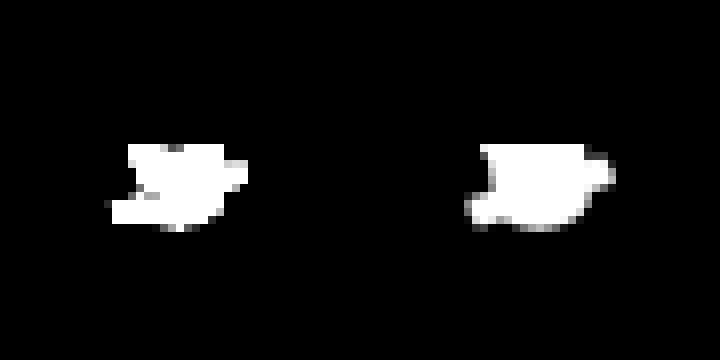

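The model fit in the scene picture agrees with the mask: the cartridge is 0 mm off the red-mark midpoint in x and -1.8 mm in y (yaw 159.5° matches). I shift +1.4 mm in y and lower the element into the bore.

Emit:
servo_tool([
  [0,0.0014,-0.005,0.002,0.006,0,-1],
  [0,0.0014,-0.011,0.002,0.006,0,-1],
  [0,0.0014,-0.017,0.002,0.006,0,-1],
  [0,0.0014,-0.023,0.002,0.006,0,-1],
  [0,0.0014,-0.029,0.002,0.006,0,-1],
  [0,0.0014,-0.035,0.002,0.006,0,-1],
  [0,0.0014,-0.037,0.002,0.006,0,-1],
  [0,0.0014,-0.037,0.002,0.006,0,-1],
])

```text
time_s: 14.15
ee_pos: [0.5224, -0.2241, 0.1326]
eef_rot: [-3.142, -0.015, 2.783]
force: [0.4, 0.3, -1.3]
grip_width: 0.0133
```

```bash
python3 - <<'E'
from fit import *
o=ctrl.get_obs(); t=o["ee_pos"]; print(t,o["eef_rot"],o["force"],o["moment"])
p=cams.camera("scene"); save(p,"scene8.png",(190,110,260,190),8)
x,f,B,M,w=fitcart(p,t[:2],t[2]-.0706,2.784,t[2]); print("cart",x.round(4),"minus tcp",(x-t[:2]).round(4),"res",round(f,2))
h=redmid(p); print("red",h, "cart-head",(x-h[0]).round(4))
E
```

```text
[ 0.52240039 -0.22407248  0.13256843] [-3.14150817 -0.01455813  2.78347626] [ 0.39815205  0.3232728  -1.31781777] [ 0.05312102  0.01988395 -0.02440877]
cart [ 0.5243 -0.2226] minus tcp [0.0019 0.0014] res 6.49
red (array([ 0.52427023, -0.22278209]), np.float64(0.08225776276788523), np.float64(159.22199039788566)) cart-head [0.     0.0002]
```

View pics/scene8.png

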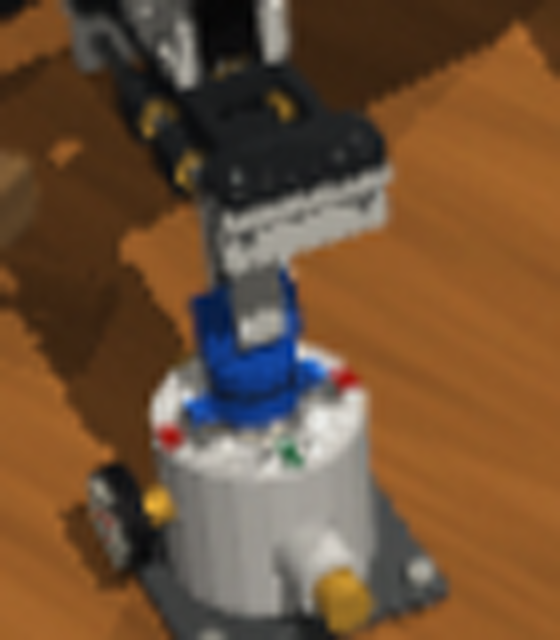

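Now aligned within 0.2 mm by the same measure. My tilt correction had the wrong sign, so I undo it and lower into the slots gently.

Emit:
servo_tool([
  [0,0,0,-0.003,-0.007,0,-1],
  [0,0,0,-0.005,-0.0137,0,-1],
  [0,0,-0.003,-0.005,-0.0137,0,-1],
  [0,0,-0.006,-0.005,-0.0137,0,-1],
  [0,0,-0.009,-0.005,-0.0137,0,-1],
  [0,0,-0.012,-0.005,-0.0137,0,-1],
  [0,0,-0.012,-0.005,-0.0137,0,-1],
  [0,0,-0.012,-0.005,-0.0137,0,-1],
], newtons=50)

```text
time_s: 14.87
ee_pos: [0.5226, -0.2242, 0.1211]
eef_rot: [-3.142, 0.001, 2.783]
force: [-0.3, -0.7, 0.2]
grip_width: 0.0134
```

Lugs passed into the slots without side force, and the plunger is just touched. I push down to about 31 mm.

Emit:
servo_tool([
  [0,0,-0.003,0,0,0,-1],
  [0,0,-0.006,0,0,0,-1],
  [0,0,-0.009,0,0,0,-1],
  [0,0,-0.012,0,0,0,-1],
  [0,0,-0.015,0,0,0,-1],
  [0,0,-0.018,0,0,0,-1],
  [0,0,-0.0195,0,0,0,-1],
  [0,0,-0.0195,0,0,0,-1],
])

```text
time_s: 15.53
ee_pos: [0.5229, -0.2243, 0.1021]
eef_rot: [-3.141, 0.002, 2.784]
force: [-3.7, 1.8, 10.7]
grip_width: 0.0133
```

Emit:
servo_tool([
  [-0.0007,0.0004,-0.002,0,0,0,-1],
  [-0.0007,0.0004,-0.002,0,0,0,-1],
  [-0.0007,0.0004,-0.002,0,0,-0.08,-1],
  [-0.0007,0.0004,-0.002,0,0,-0.16,-1],
  [-0.0007,0.0004,-0.002,0,0,-0.24,-1],
  [-0.0007,0.0004,-0.002,0,0,-0.32,-1],
  [-0.0007,0.0004,-0.002,0,0,-0.4,-1],
  [-0.0007,0.0004,-0.002,0,0,-0.48,-1],
])

```text
time_s: 16.2
ee_pos: [0.523, -0.2244, 0.1012]
eef_rot: [3.141, 0.004, 2.3]
force: [-0.5, -0.1, 12.8]
grip_width: 0.0139
```

Turns freely (12.8 N vertical, no side force). I carry on clockwise.

Emit:
servo_tool([
  [0,0,-0.001,0,0,-0.09,-1],
  [0,0,-0.001,0,0,-0.18,-1],
  [0,0,-0.001,0,0,-0.27,-1],
  [0,0,-0.001,0,0,-0.36,-1],
  [0,0,-0.001,0,0,-0.45,-1],
  [0,0,-0.001,0,0,-0.54,-1],
  [0,0,-0.001,0,0,-0.63,-1],
  [0,0,-0.001,0,0,-0.72,-1],
])

```text
time_s: 16.87
ee_pos: [0.5238, -0.2248, 0.1014]
eef_rot: [3.138, 0.006, 1.575]
force: [-0.9, -0.3, 12.4]
grip_width: 0.0134
```

```bash
python3 - <<'E'
from fit import *
o=ctrl.get_obs(); print(o["ee_pos"],o["eef_rot"],o["force"],o["moment"],o["grip_width"])
p=cams.camera("scene"); save(p,"scene9.png",(190,110,260,190),8)
E
```

```text
[ 0.52376879 -0.22482014  0.10142473] [3.13830418 0.00565138 1.57513571] [-0.90976802 -0.3095751  12.39760603] [-0.00299881  0.2877627   0.04501029] 0.013402913493026941
```

View pics/scene9.png

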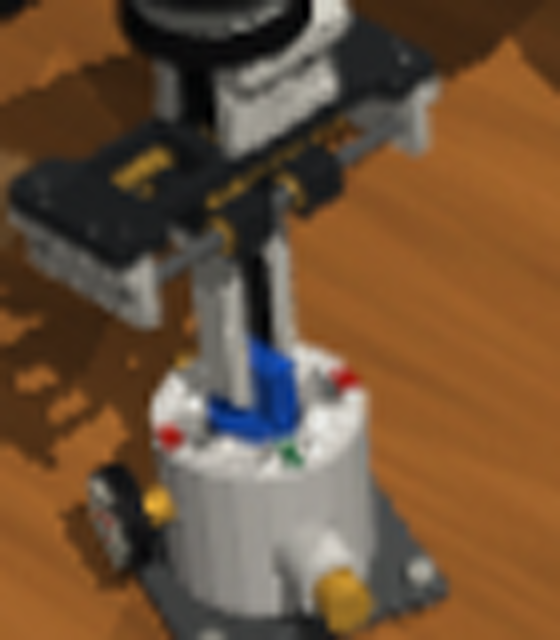

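The cartridge is turning with the hand, bar approaching the green mark. I make the last 0.36 rad.

Emit:
servo_tool([
  [0,0,-0.001,0,0,-0.08,-1],
  [0,0,-0.001,0,0,-0.16,-1],
  [0,0,-0.001,0,0,-0.24,-1],
  [0,0,-0.001,0,0,-0.31,-1],
  [0,0,-0.001,0,0,-0.36,-1],
  [0,0,-0.001,0,0,-0.365,-1],
  [0,0,-0.001,0,0,-0.365,-1],
  [0,0,-0.001,0,0,-0.365,-1],
])

```text
time_s: 17.58
ee_pos: [0.5244, -0.2249, 0.1014]
eef_rot: [3.136, 0.005, 1.203]
force: [-0.8, 1.8, 11.1]
grip_width: 0.0136
```

Emit:
servo_tool([
  [0,0,0.002,0,0,0.005,-1],
  [0,0,0.004,0,0,0.005,-1],
  [0,0,0.006,0,0,0.005,-1],
  [0,0,0.007,0,0,0.005,-1],
  [0,0,0.008,0,0,0.005,-1],
  [0,0,0.0085,0,0,0.005,-1],
  [0,0,0.0085,0,0,0.005,-1],
  [0,0,0.0085,0,0,0.005,-1],
])

```text
time_s: 18.25
ee_pos: [0.5245, -0.2248, 0.1102]
eef_rot: [3.136, 0.005, 1.208]
force: [-2.6, 2.0, 6.5]
grip_width: 0.0136
```

Spring force is about 8 N at the expected locked height, so the lugs are in the pockets. I open and rise clear.

Emit:
servo_tool([
  [0,0,0,0,0,0,-0.5],
  [0,0,0,0,0,0,0],
  [0,0,0,0,0,0,0.3],
  [0,0,0,0,0,0,0.3],
  [0,0,0,0,0,0,0.3],
  [0,0,0.01,0,0,0,0.3],
  [0,0,0.03,0,0,0,0.3],
  [0,0,0.06,0,0,0,0.3],
])

```text
time_s: 18.92
ee_pos: [0.5236, -0.2244, 0.1695]
eef_rot: [3.14, 0.005, 1.208]
force: [-0.1, -0.3, -0.2]
grip_width: 0.0605
```

Emit:
servo_tool([
  [-0.01,0.01,0.03,0,0,0,0.3],
  [-0.03,0.04,0.05,0,0,0,0.3],
  [-0.06,0.08,0.06,0,0,0,0.3],
  [-0.09,0.12,0.06,0,0,0,0.3],
  [-0.11,0.16,0.06,0,0,0,0.3],
  [-0.12,0.2,0.06,0,0,0,0.3],
  [-0.12,0.22,0.06,0,0,0,0.3],
  [-0.12,0.22,0.06,0,0,0,0.3],
])

```text
time_s: 19.58
ee_pos: [0.4024, 0.0001, 0.2308]
eef_rot: [3.138, 0.004, 1.212]
force: [0.1, -0.7, 0.0]
grip_width: 0.0613
```

```bash
python3 - <<'E'
from fit import *
o=ctrl.get_obs(); print(o["ee_pos"],o["force"],o["time_s"])
for n in("scene","top"):
    p=cams.camera(n); h=redmid(p); print("red",h)
    C=cloud(p); hsv=cv2.cvtColor(p["image"],cv2.COLOR_RGB2HSV)
    m=(np.linalg.norm(C[...,:2]-HC,axis=-1)<.05)&(hsv[...,0]>105)&(hsv[...,0]<125)&(hsv[...,1]>110)
    print("blue zmax",np.sort(C[m][:,2])[-8:].round(4)); t=m&(C[...,2]>.125); v,u=np.nonzero(t); Q=np.array([at_z(p,a,b,.134)[:2] for a,b in zip(u,v)])
    print("bar",Q.mean(0).round(4),cv2.minAreaRect((Q*1000).astype(np.float32)))
    w,V=np.linalg.eigh(np.cov(Q.T)); print("ang",np.degrees(np.arctan2(V[1,1],V[0,1]))%180)
    save(p,n+"10.png",(190,100,270,190) if n=="scene" else (290,150,380,230),7)
    save(p,n+"10f.png",scale=1.5)
E
```

```text
[4.02361895e-01 1.43919271e-04 2.30775299e-01] [ 0.14025481 -0.71328601  0.01524165] 19.5833
red (array([ 0.52432277, -0.22299934]), np.float64(0.08215522827788069), np.float64(159.50913456947222))
blue zmax [0.1333 0.1334 0.1336 0.134  0.1342 0.1348 0.135  0.137 ]
bar [ 0.5308 -0.2188] ((530.6007080078125, -220.01312255859375), (47.232444763183594, 15.997294425964355), 68.11494445800781)
ang 67.95092994034448
red (array([ 0.52272931, -0.22549799]), np.float64(0.08248912424384393), np.float64(159.1779673349277))
blue zmax [0.1359 0.1361 0.1361 0.1361 0.1364 0.1376 0.1378 0.1382]
bar [ 0.5234 -0.2262] ((523.517822265625, -226.47665405273438), (41.348915100097656, 14.225763320922852), 70.10065460205078)
ang 67.86397997675482
```

View pics/scene10.png

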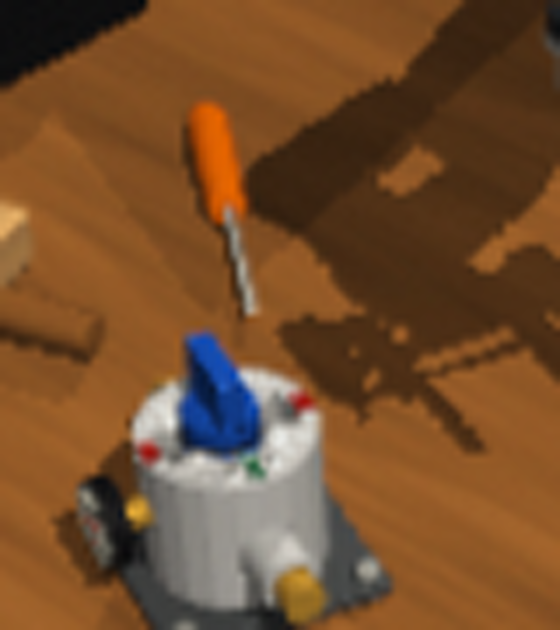

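View pics/top10.png

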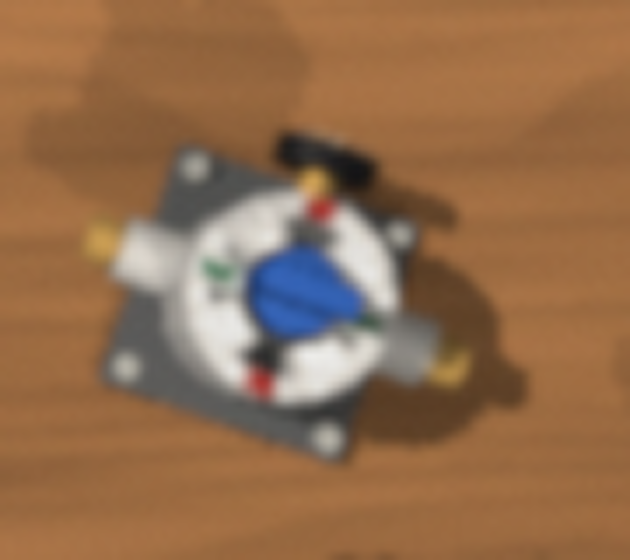

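View pics/scene10f.png

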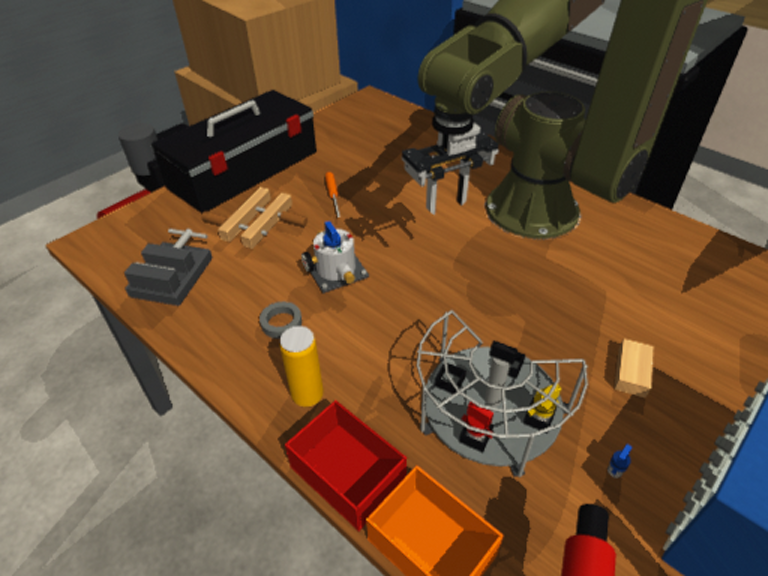

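The bar lies along the green marks (68 to 70° against 69.5°). Its top is at z≈0.134 to 0.136, which puts the origin at about 0.040 to 0.042, and the top view has it within 1 mm of the axis. The lugs are under the lip. Red and yellow stand in their compartments, the bystanders are unmoved, and the arm is clear. Handing in.

```bash
python3 - <<'E'
from station import hand_in
print(hand_in())
E
```

```text
the job is handed in; nothing more can be done
None
```

The blue cartridge is locked in the filter head, and the job was handed in at about 20 s of the 67 s allowed. No verdict was reported.

**What I did:**
- I turned the carousel +73° by its knob and lifted the blue cartridge out of the open front.
- I lowered its lugs into the red-marked slots and pushed it down to about 31 mm against the spring, with about 12 N on the wrist.
- I turned it a quarter turn clockwise, let it rise, released it and backed the arm away.

**Last checks:**
- **Angle:** the grip bar is at 68–70°, against the head's y axis at 69.5°.
- **Height:** the bar top is at about 0.134–0.136 m in most readings (a few stray pixels up to 0.138), which puts the origin at about 40–42 mm. The spring force was about 8 N just before release, which fits the locked height.
- **Centring:** the top camera puts the bar within 1 mm of the socket axis.
- **Everything else:** in the picture, red and yellow stand in their compartments, the other things on the bench look unmoved, and the arm touches nothing.

**What disagreed:**
- The two cameras differed by 2–7 mm in absolute position, so I aligned the cartridge to the head within one scene picture.
- In the last scene picture the bar centre came out about 8 mm off the axis. I put that down to the bar's side faces being counted and relied on the top view.
- The cartridge did not turn with the disc, so its bar lay across the carousel radius when I grasped it, not along it.

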